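# Set the iris ring of the tall lamp port

## Task

Two upright inspection lamps stand on the worktop, a tall slim one and a short wide one. Turn the black iris ring of the tall lamp, which turns in clicks, until its brass pointer stands at the one long line on the dial beneath it (the others are short), then let go. Leave the short lamp's ring as it is.

Things in the scene. Friction and masses are not known exactly. Their poses are not given: they have to be found in the camera images.
- tall_ring (a joint): Angle (rad) of the tall lamp's iris ring about its upright barrel, growing counter-clockwise seen from above. Four click stops, each with a line on the dial: 0, 0.55, 1.10 (the long line), 1.65. Starts at or between the first two, so it must grow by 0.5 to 1.15. Let go within 0.15 of a click it settles into it. Takes up to 0.2 N m; hard ends at -0.15 and 1.80.
- tall_ring_center (a point): Centre of the tall lamp's black ribbed ring (50 mm diameter, 36 mm high), on the barrel's axis, half-way up, 99 mm over the worktop. Can be gripped across from above, clear of the pointer. A fixed lens tube 36 mm wide stands 13 mm above the ring; the fixed dial, 94 mm wide, is 27 mm below this point. Lamp is fixed, foot 108 mm wide; the two lamps may swap sides.
- tall_ring_pointer (a point): Point near the tip of the small brass pointer that stands out radially from the foot of the tall lamp's ring and turns with it: 45 mm from the ring's axis, 15 mm below the ring's centre. The pointer is 6 mm wide, 4 mm thick and sticks out 21 mm. Seen from the ring's centre this point lies in the direction in which the pointer points, roughly towards the robot.
- short_ring_pointer (a point): The like pointer on the short wide lamp, whose ring must not be turned: 51 mm from that lamp's axis, 52 mm above the worktop, roughly on the robot's side. That ring is 62 mm wide, 30 mm high, its dial 106 mm wide, the lamp 92 mm high in all. It stands at least 160 mm from the tall lamp, axis to axis.
Things that resemble listed ones, but are neither listed nor needed, are in the scene too. Leave any pink look-alike of the part that bears tall_ring alone.

How it is judged:
At the end, for the whole second after the job is handed in: The tall lamp's ring is at rest with its pointer within 0.18 rad (10 degrees) of the long line (joint 0.92 to 1.28), and the short lamp's ring has not been turned (value of joint tall_ring between 0.92 and 1.28 rad and velocity of joint tall_ring between -0.1 and 0.1 rad/s); the robot touches nothing.
It fails at once if the short lamp's ring is turned (its pointer moves more than 8 mm) (distance of short_ring_pointer from where it was at the start of the episode above 0.008 m).
It also fails if it takes over 32 s, if anything falls off the work surface, if the arm or the gripper's body presses on something with over 40 N, if the wrist force passes 120 N, or if a joint passes its speed limit or range.

## Robot

A 7-joint arm with a two-finger parallel gripper is mounted at the origin on a cart in front of the work surface, level with it; the furniture and walls round the work are solid. World frame = base frame: x ahead of the robot, y to its left, z up, the work surface at z = 0. Lengths are in m, angles in rad, forces in N, time in s.
With the tool pointing down it reaches from about 0.4 to 0.875 m from the base axis. Payload 6.5 kg.
Tool frame: the origin (TCP) lies on the mounting face of the last link; the fingertips stand 173 mm ahead of it and the grasp point (between the pads) lies 155 mm ahead of it (ctrl.grip_point_offset is the distance from the TCP to the grasp point, in m); z points along the fingers, y is the line along which they close (so a half turn about z gives the same grasp; the last joint's range is limited). The gripper opens to 85 mm and grips with 20 to 120 N. Pads are 22 mm wide; open, the fingers measure 114 mm over their backs; the gripper's body (76 mm by 85 mm) begins 54 mm behind the grasp point. The pads swing forward as they close: fully open they stand 13 mm farther back than shut.
Start: joints at [1.097, 0.536, -0.004, 1.538, 0.003, 1.067, -0.071], TCP at [0.258, -0.597, 0.405] pointing down, gripper open.
Joint ranges: [-2.7, 2.7], [-0.37, 2.16], [-1.27, 1.26], [0.24, 2.4], [-1.31, 4.45], [0.19, 1.91], [-2.76, 2.76]. Speed limits (rad/s): [2.39, 2.39, 3.14, 3.14, 3.14, 3.14, 3.14].

## Interface

Orientations are given as a rotation vector (axis times angle).
In Python, from cell import ctrl, vision, ticket, recognise, pinpoint gives the robot as it stands.
- The arm moves only by the shell command python3 -m handwheel 'ROWS' [OPENING]. ROWS is JSON, a list of rows, each an object of numbers: "x", "y", "z": the shift along the tool's x, y, z in m; "twist": the turn about the tool's z in rad. In form: [{"x": .., "y": .., "z": .., "twist": ..}, ...]. A call has exactly 10 rows; each row is the pose to reach, as a shift and turn from the pose commanded when the call began, along the tool's axes at that moment; what a row does not reach only later rows make up. A row lasts 1/8 s, in which the tool goes at most 62.5 mm and 10.7 degrees, less where a joint would pass 70% of its speed; a pose out of reach is approached as far as the arm can. A call with a gripper value outside its range is refused whole. OPENING is the opening in per cent of the stroke, from 0 (shut) to 100 (fully open), set as the call begins (- or left out, the last holds). The fingers move at their own pace and stop on an object; the grip force is fixed at half the most. Time passes only in rows, so rows that repeat a pose let the fingers close, or fill a call up. It gives the time, the measured TCP pose, the force, the opening and the grip force at its end, in the units of the state.
- ctrl.read_state(): the state, without advancing time (a new reading comes with each control period).
- vision.camera(name): name is "scene" or "side" or "wrist"; returns a dict with "frame" (400x640x3 uint8, red, green, blue), "K" (3x3 intrinsics, pixels), "world_to_cam" (4x4, takes a point from world to camera coordinates); the wrist camera has in their place "tool_from_camera" (4x4, takes a point from camera to tool coordinates, whose origin is the TCP and whose axes are the flange's). Camera axes: x right, y down, z forward; pixel columns grow to the right and rows downward; lengths in m; the calibration is good to about 2 mm. A picture is of the moment at which its call begins: read the wrist's pose just before it. There is no depth.
- ticket.close_job(): hands the job in; it is judged then, once.
Trained networks look in a picture, given as the dict that the camera call returned (one of the last four; its "shot" number tells which), for a name from the list of things; names that differ only in an ending like _2 or _b are one class to them, and where a whole thing is asked for, a point or a joint stands for the part that bears it (a point fixed in the world has none). Each returns a list of dicts, best first, with "confidence" (0 to 1); they miss things now and then, are a little off and sometimes report something else, mostly with a low value. They report only what shows in the picture. A call takes as long as a camera call. They do not tell look-alikes from the thing itself.
- recognise(thing, picture): "pixel" ([column, row] in pixels, amid what is visible of it).
- pinpoint(thing, picture): "pixel" ([column, row] in pixels: a listed point, or the origin of a listed thing).
The state is a dict: "clock": time; "joints": joint angles; "dq": joint speeds; "joint_efforts": joint torques, N m; "tool_pos": TCP position; "tcp_rot": TCP orientation; "force": force on the tool from outside, world axes, zero at the start; "torque": the same for the moment, N m; "gripper_width": finger opening in m; "grip_force": force on a finger pad.
Only numpy, scipy, OpenCV 4.12 (cv2) and the standard library are available. Lean on these libraries where they do the work, as an engineer would, in place of code of your own. Each camera call takes 0.05 s, during which the arm holds its last target. There are 200 camera calls.

## Working session

There is one attempt and no reset: what is moved stays moved. The work goes in short steps, Python scripts to look and compute and a shell command to move; the robot and the scene stay as the last step left them, time stands still between calls to the robot, and variables do not carry over. Pictures are saved under pics/ and viewed, at most 10 in all, crops included, and the job is handed in when it is done.

```bash
mkdir -p pics; cat > h.py <<'E'
import numpy as np, cv2
from cell import ctrl, vision, ticket, recognise, pinpoint
def ray(p,px):
    T=np.linalg.inv(p["world_to_cam"]);d=T[:3,:3]@np.linalg.solve(p["K"],[px[0],px[1],1]);return T[:3,3],d
def atz(p,px,z):
    o,d=ray(p,px);return o+d*(z-o[2])/d[2]
def tri(a,pa,b,pb):
    o1,d1=ray(a,pa);o2,d2=ray(b,pb);s=np.linalg.lstsq(np.c_[d1,-d2],o2-o1,rcond=None)[0]
    q1=o1+d1*s[0];q2=o2+d2*s[1];return (q1+q2)/2,np.linalg.norm(q1-q2)
E
python3 - <<'E'
from h import *
Z={"tall_ring_center":.099,"tall_ring_pointer":.084,"short_ring_pointer":.052}
ps=[]
for n in("scene","side"):
    p=vision.camera(n);ps.append(p);
    for t,z in Z.items():
        for r in pinpoint(t,p)[:3]: print(n,t,np.round(r["pixel"],1),round(r["confidence"],2),np.round(atz(p,r["pixel"],z),3))
    cv2.imwrite(f"pics/{n}.png",p["frame"][:,:,::-1])
s=ctrl.read_state();print(s)
E
```

```text
scene tall_ring_center [305.2 216.3] 0.9 [0.482 0.105 0.099]
scene tall_ring_center [307.1 293.4] 0.58 [0.4   0.249 0.099]
scene tall_ring_pointer [311.1 239.1] 0.93 [0.452 0.138 0.084]
scene tall_ring_pointer [312.  324.6] 0.67 [0.372 0.286 0.084]
scene short_ring_pointer [367.9 183.5] 0.77 [ 0.428 -0.078  0.052]
side tall_ring_center [316.  227.1] 0.81 [0.485 0.105 0.099]
side tall_ring_center [350.  284.6] 0.67 [0.41  0.251 0.099]
side tall_ring_pointer [327.2 244.9] 0.85 [0.458 0.141 0.084]
side tall_ring_pointer [374.1 305.4] 0.67 [0.366 0.282 0.084]
side short_ring_pointer [343.4 189.8] 0.84 [ 0.429 -0.09   0.052]
{'clock': 0.4, 'joints': array([ 1.09676221,  0.53651421, -0.00438832,  1.53803712,  0.00259452,
        1.06726365, -0.07119369]), 'dq': array([-2.84928086e-05, -4.29162414e-05,  1.25298945e-03, -1.66661378e-04,
       -5.29882661e-04,  1.24049273e-04, -3.93610970e-04]), 'joint_efforts': array([-1.28753400e-03, -5.82706261e+01,  1.04648374e+00, -2.59064162e+01,
        1.23937614e-02,  4.21332690e-03, -4.66424467e-05]), 'tool_pos': array([ 0.25778314, -0.59664645,  0.40456236]), 'tcp_rot': array([-3.07629539e+00, -6.36200016e-01,  1.36565206e-04]), 'force': array([ 0.12592295,  0.20248832, -0.49111747]), 'torque': array([-0.00654083, -0.01537015,  0.03012314]), 'grip_force': 0.0, 'gripper_width': 0.08538268828500117}
```

View pics/scene.png

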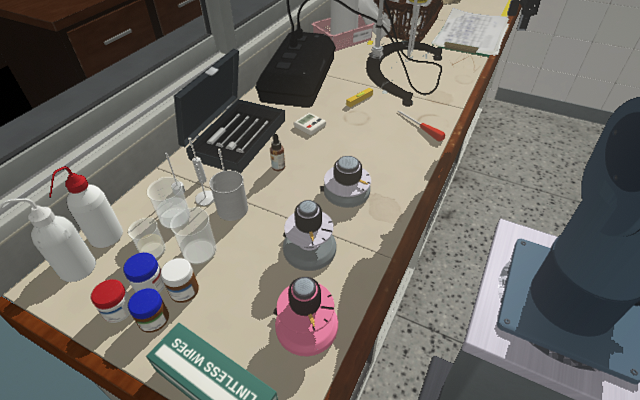

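View pics/side.png

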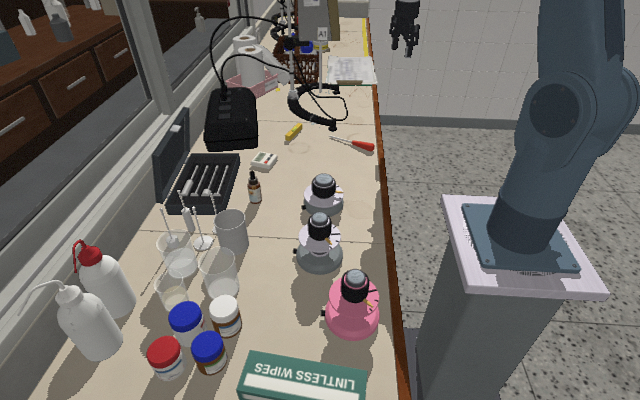

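```bash
python3 - <<'E'
from h import *
from scipy.spatial.transform import Rotation as Rn
p=vision.camera("scene");q=vision.camera("side")
for t in("tall_ring_center","tall_ring_pointer","short_ring_pointer"):
    a=pinpoint(t,p)[0]["pixel"];b=pinpoint(t,q)[0]["pixel"];print(t,tri(p,a,q,b))
print("stand",atz(p,[405,98],0),atz(p,[372,60],0),atz(p,[375,50],.2))
s=ctrl.read_state();R=Rn.from_rotvec(s["tcp_rot"]).as_matrix();print(R.round(3))
for tgt in([.40,-.25,.42],[.44,.08,.42],[.484,.105,.42]): print((R.T@(np.array(tgt)-s["tool_pos"])).round(3))
w=vision.camera("wrist");print(w["tool_from_camera"].round(3),w["K"])
def up(f,x,y,w,h): return cv2.resize(f[y:y+h,x:x+w],None,fx=4,fy=4,interpolation=2)
cv2.imwrite("pics/c.png",np.hstack([up(p["frame"],260,180,96,100),up(q["frame"],280,200,96,100)])[:,:,::-1])
E
```

```text
tall_ring_center (array([0.40771529, 0.27680958, 0.22549562]), np.float64(0.11298583089419849))
tall_ring_pointer (array([0.37730111, 0.32511908, 0.24513711]), np.float64(0.12021191263575738))
short_ring_pointer (array([ 0.43863473, -0.10662515,  0.03277673]), np.float64(0.004000786833408997))
stand [ 0.49056437 -0.53058157  0.        ] [ 6.71058605e-01 -7.13363951e-01  1.11022302e-16] [ 0.54766229 -0.38757954  0.2       ]
[[ 0.918  0.397  0.   ]
 [ 0.397 -0.918 -0.   ]
 [ 0.     0.    -1.   ]]
[ 0.268 -0.262 -0.015]
[ 0.436 -0.549 -0.015]
[ 0.486 -0.554 -0.015]
[[-0.    -0.954 -0.3    0.078]
 [ 1.    -0.     0.     0.   ]
 [-0.    -0.3    0.954  0.031]
 [ 0.     0.     0.     1.   ]] [[284.61288006   0.         324.32368563]
 [  0.         284.61288006 197.0303035 ]
 [  0.           0.           1.        ]]
```

View pics/c.png

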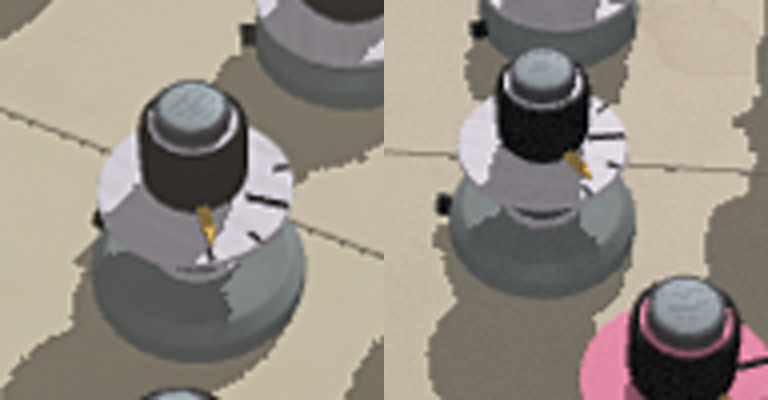

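```bash
python3 -m handwheel '[{"x":0.038,"y":-0.037,"z":-0.002,"twist":-0.16},{"x":0.077,"y":-0.075,"z":-0.004,"twist":-0.32},{"x":0.115,"y":-0.112,"z":-0.006,"twist":-0.48},{"x":0.153,"y":-0.15,"z":-0.009,"twist":-0.64},{"x":0.191,"y":-0.187,"z":-0.011,"twist":-0.8},{"x":0.23,"y":-0.225,"z":-0.013,"twist":-0.96},{"x":0.268,"y":-0.262,"z":-0.015,"twist":-1.12},{"x":0.3,"y":-0.306,"z":-0.015,"twist":-1.28},{"x":0.333,"y":-0.35,"z":-0.015,"twist":-1.44},{"x":0.366,"y":-0.394,"z":-0.015,"twist":-1.6}]' 100
python3 - <<'E'
from h import *
from scipy.spatial.transform import Rotation as Rn
s=ctrl.read_state();R=Rn.from_rotvec(s["tcp_rot"]).as_matrix();print(R.round(3),s["tool_pos"],s["joints"].round(2),s["clock"])
print((R.T@(np.array([.484,.105,.40])-s["tool_pos"])).round(3),"yaw y",np.degrees(np.arctan2(R[1,1],R[0,1])))
E
```

```text
clock: 2.1
tool_pos: [0.4377, -0.0882, 0.42]
tcp_rot: [1.68, 2.653, -0.0]
force: [0.6, -0.1, 0.4]
gripper_width: 0.0853
grip_force: 0.0
[[-0.428  0.904  0.001]
 [ 0.904  0.428 -0.001]
 [-0.001  0.001 -1.   ]] [ 0.43767674 -0.08822036  0.42003223] [ 0.6   0.21 -0.57  2.01  0.14  0.96  0.41] 2.1
[0.155 0.124 0.02 ] yaw y 25.31920712372676
```

```bash
python3 -m handwheel '[{"x":0.039,"y":0.031,"z":0,"twist":-0.06},{"x":0.078,"y":0.062,"z":0,"twist":-0.13},{"x":0.116,"y":0.093,"z":0,"twist":-0.2},{"x":0.155,"y":0.124,"z":0,"twist":-0.26},{"x":0.155,"y":0.124,"z":0,"twist":-0.26},{"x":0.155,"y":0.124,"z":0,"twist":-0.26},{"x":0.155,"y":0.124,"z":0,"twist":-0.26},{"x":0.155,"y":0.124,"z":0,"twist":-0.26},{"x":0.155,"y":0.124,"z":0,"twist":-0.26},{"x":0.155,"y":0.124,"z":0,"twist":-0.26}]' 100
cat >> h.py <<'E'
from scipy.spatial.transform import Rotation as Rn
def wrist():
    s=ctrl.read_state();R=Rn.from_rotvec(s["tcp_rot"]).as_matrix();w=vision.camera("wrist")
    T=np.eye(4);T[:3,:3]=R;T[:3,3]=s["tool_pos"];w["world_to_cam"]=np.linalg.inv(T@w["tool_from_camera"]);return s,R,w
def look(name):
    s,R,w=wrist()
    for t,z in(("tall_ring_center",.099),("tall_ring_pointer",.084)):
        for r in pinpoint(t,w)[:3]: print(t,np.round(r["pixel"],1),round(r["confidence"],2),np.round(atz(w,r["pixel"],z),4))
    cv2.imwrite(f"pics/{name}.png",w["frame"][:,:,::-1])
    print(s["tool_pos"].round(4),"yaw y",np.degrees(np.arctan2(R[1,1],R[0,1])).round(1),s["joints"].round(2),s["clock"]);return s,R,w
E
python3 -c "
from h import *
look('w1')"
```

```text
clock: 3.35
tool_pos: [0.4842, 0.1028, 0.4197]
tcp_rot: [1.33, 2.846, -0.0]
force: [0.3, -0.0, 0.4]
gripper_width: 0.0851
grip_force: 0.0
tall_ring_center [317.1 177.7] 0.62 [0.4754 0.1033 0.099 ]
tall_ring_pointer [320.2 131.1] 0.69 [0.4481 0.141  0.084 ]
[0.4842 0.1028 0.4197] yaw y 39.9 [ 0.28  0.33 -0.7   1.89  0.25  1.    0.17] 3.35
```

View pics/w1.png

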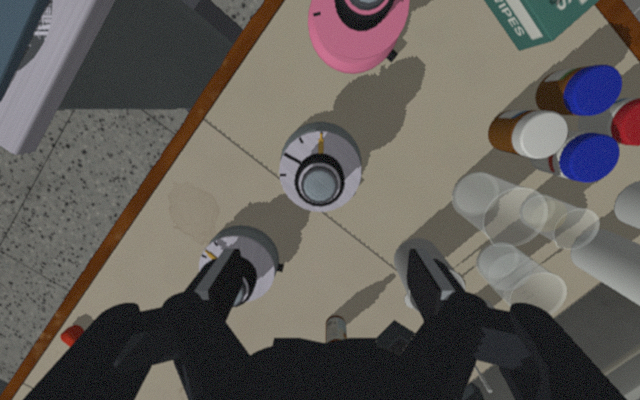

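```bash
python3 - <<'E'
from h import *
s,R,w=wrist()
g=cv2.cvtColor(w["frame"],cv2.COLOR_RGB2GRAY)
print("tube",atz(w,[320.5,183.5],.130),"dial",atz(w,[320.5,168],.072))
p=vision.camera("scene");q=vision.camera("side")
for t,z,px in(("tall_ring_center",.099,[(305.2,216.3),(316,227.1),(317.1,177.7)]),("tall_ring_pointer",.084,[(311.1,239.1),(327.2,244.9),(320.2,131.1)])):
    A=np.zeros((3,3));b=np.zeros(3)
    for c,x in zip((p,q,w),px):
        o,d=ray(c,x);d/=np.linalg.norm(d);P=np.eye(3)-np.outer(d,d);A+=P;b+=P@o
    print(t,np.linalg.solve(A,b))
f=w["frame"][100:230,255:385];cv2.imwrite("pics/w2.png",cv2.resize(f,None,fx=4.6,fy=4.6,interpolation=2)[:,:,::-1])
E
```

```text
tube [0.47717898 0.1075128  0.13      ] dial [0.47487952 0.10920614 0.072     ]
tall_ring_center [0.48109384 0.10357833 0.09744254]
tall_ring_pointer [0.45276031 0.14047399 0.08476589]
```

View pics/w2.png

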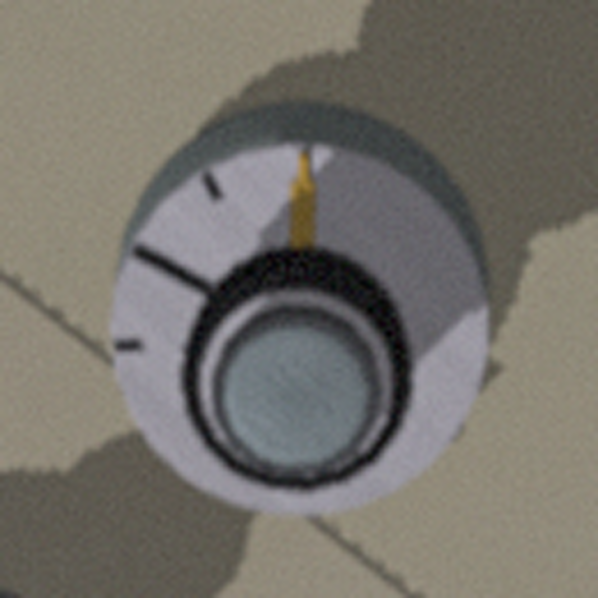

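```bash
python3 -m handwheel '[{"x":0.005,"y":-0.003,"z":0.02,"twist":0},{"x":0.005,"y":-0.003,"z":0.045,"twist":0},{"x":0.005,"y":-0.003,"z":0.07,"twist":0},{"x":0.005,"y":-0.003,"z":0.095,"twist":0},{"x":0.005,"y":-0.003,"z":0.115,"twist":0},{"x":0.005,"y":-0.003,"z":0.135,"twist":0},{"x":0.005,"y":-0.003,"z":0.15,"twist":0},{"x":0.005,"y":-0.003,"z":0.163,"twist":0},{"x":0.005,"y":-0.003,"z":0.163,"twist":0},{"x":0.005,"y":-0.003,"z":0.163,"twist":0}]' 100
python3 -c "
from h import *
look('w3')"
```

```text
clock: 4.9
tool_pos: [0.479, 0.1051, 0.2571]
tcp_rot: [1.329, 2.846, 0.001]
force: [0.6, 0.0, 0.2]
gripper_width: 0.0854
grip_force: 0.0
tall_ring_center [318.4 265.5] 0.92 [0.4777 0.1037 0.099 ]
tall_ring_pointer [321.7 168.3] 0.66 [0.4488 0.1408 0.084 ]
[0.479  0.1051 0.2571] yaw y 39.9 [ 0.14  0.57 -0.56  2.03  0.48  0.67 -0.04] 4.9
```

View pics/w3.png

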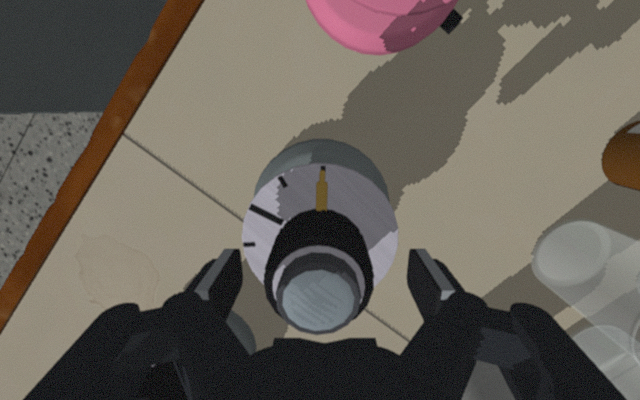

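```bash
python3 -m handwheel '[{"x":0,"y":-0.002,"z":0,"twist":0},{"x":0,"y":-0.002,"z":0,"twist":0},{"x":0,"y":-0.002,"z":0,"twist":0},{"x":0,"y":-0.002,"z":0,"twist":0},{"x":0,"y":-0.002,"z":0,"twist":0},{"x":0,"y":-0.002,"z":0,"twist":0},{"x":0,"y":-0.002,"z":0,"twist":0},{"x":0,"y":-0.002,"z":0,"twist":0},{"x":0,"y":-0.002,"z":0,"twist":0},{"x":0,"y":-0.002,"z":0,"twist":0}]' 0
```

```text
clock: 6.3
tool_pos: [0.4771, 0.1036, 0.2572]
tcp_rot: [1.33, 2.846, -0.001]
force: [-1.7, -0.9, 8.2]
gripper_width: 0.0482
grip_force: 60.7
```

```bash
python3 -m handwheel '[{"x":0,"y":0,"z":0,"twist":-0.13},{"x":0,"y":0,"z":0,"twist":-0.26},{"x":0,"y":0,"z":0,"twist":-0.4},{"x":0,"y":0,"z":0,"twist":-0.53},{"x":0,"y":0,"z":0,"twist":-0.66},{"x":0,"y":0,"z":0,"twist":-0.8},{"x":0,"y":0,"z":0,"twist":-0.93},{"x":0,"y":0,"z":0,"twist":-1.07},{"x":0,"y":0,"z":0,"twist":-1.07},{"x":0,"y":0,"z":0,"twist":-1.07}]'
python3 -c "
from h import *
look('w4')"
```

```text
clock: 7.55
tool_pos: [0.4772, 0.1039, 0.2572]
tcp_rot: [-0.308, 3.126, -0.0]
force: [-1.9, -0.3, 6.5]
gripper_width: 0.0485
grip_force: 61.7
tall_ring_center [322.2 269. ] 0.59 [0.4803 0.1034 0.099 ]
tall_ring_pointer [328.9 170.7] 0.78 [0.4327 0.0974 0.084 ]
[0.4772 0.1039 0.2572] yaw y 101.3 [ 0.33  0.65 -0.81  2.03  0.69  0.76  0.86] 7.55
```

View pics/w4.png

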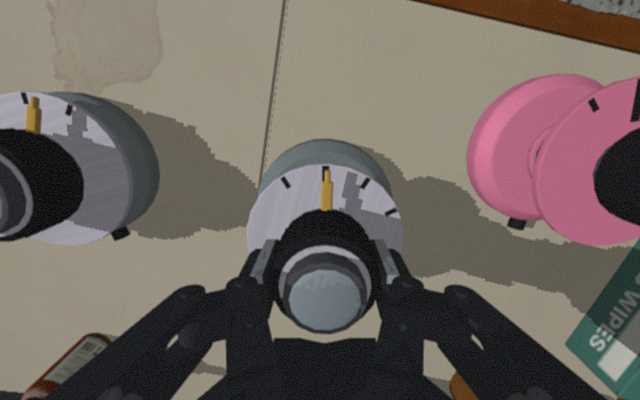

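The pointer (328,180) stands on the long line (325,170): two short lines lie to its right and one to its left. Next I release and rise.

```bash
python3 -m handwheel '[{"x":0,"y":0,"z":0,"twist":0},{"x":0,"y":0,"z":0,"twist":0},{"x":0,"y":0,"z":0,"twist":0},{"x":0,"y":0,"z":0,"twist":0},{"x":0,"y":0,"z":0,"twist":0},{"x":0,"y":0,"z":0,"twist":0},{"x":0,"y":0,"z":0,"twist":0},{"x":0,"y":0,"z":0,"twist":0},{"x":0,"y":0,"z":-0.01,"twist":0},{"x":0,"y":0,"z":-0.02,"twist":0}]' 100
python3 -m handwheel '[{"x":0,"y":0,"z":-0.02,"twist":0},{"x":0,"y":0,"z":-0.04,"twist":0},{"x":0,"y":0,"z":-0.06,"twist":0},{"x":0,"y":0,"z":-0.08,"twist":0},{"x":0,"y":0,"z":-0.1,"twist":0},{"x":0,"y":0,"z":-0.12,"twist":0},{"x":0,"y":0,"z":-0.12,"twist":0},{"x":0,"y":0,"z":-0.12,"twist":0},{"x":0,"y":0,"z":-0.12,"twist":0},{"x":0,"y":0,"z":-0.12,"twist":0}]'
python3 -c "
from h import *
s,R,w=look('w5')
f=w['frame'][90:240,240:400];cv2.imwrite('pics/w6.png',cv2.resize(f,None,fx=4,fy=4,interpolation=2)[:,:,::-1])"
```

```text
clock: 8.95
tool_pos: [0.4773, 0.1038, 0.2775]
tcp_rot: [-0.308, 3.126, 0.0]
force: [-0.1, -0.0, 0.1]
gripper_width: 0.0857
grip_force: 0.0
clock: 10.2
tool_pos: [0.477, 0.1037, 0.3962]
tcp_rot: [0.308, -3.125, -0.0]
force: [0.3, 0.7, -0.2]
gripper_width: 0.0855
grip_force: 0.0
tall_ring_center [498.6 147.9] 0.89 [0.4062 0.2551 0.099 ]
tall_ring_center [323.7 191.3] 0.64 [0.4793 0.1035 0.099 ]
tall_ring_center [326.6 139.6] 0.23 [0.43   0.0965 0.099 ]
tall_ring_pointer [537.9 116.9] 0.74 [0.3714 0.2901 0.084 ]
tall_ring_pointer [328.  140.8] 0.59 [0.4324 0.0985 0.084 ]
[0.477  0.1037 0.3962] yaw y 101.3 [ 0.49  0.45 -1.    1.92  0.45  1.01  1.06] 10.2
```

View pics/w6.png

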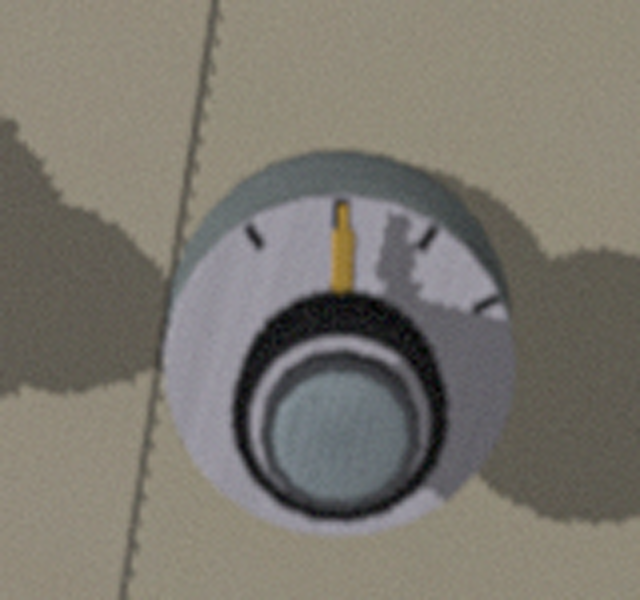

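The pointer (343,250 in the crop) lies on the third line from the start, the long one. The fingers are clear of the lamp.

```bash
python3 -c "
from h import *
print(ticket.close_job())"
```

```text
the job is handed in; nothing more can be done
None
```

I turned the tall lamp's ring until its pointer stood on the long line and let go, never touching the short lamp, and handed the job in at about 10 s; no verdict was returned.

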